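# Release the charged battery packs and load the carrier

### The job

Release every battery pack that is in the charging dock by pushing the release rod through the narrow slot beside its bay onto the hidden tab, pull the packs out by their grips, and slide each one fully home into a sleeve of its own in the aluminium carrier. Finish with the release rod lying back on its rubber mat, and leave the bottle, mug and spool undisturbed.

Things in the scene. Friction and masses are not known exactly. Their poses are not given: they have to be found in the camera images.
- dock: Grey fixed charging dock, 110 deep (x) x 251 wide (y) x 55 high. Origin at the foot of its front face (x = 0), +x runs level into the dock, z up. Three pack bays open in the front face at y = -100, -20, +60 mm, each 43 wide, floor at z = 8, roof underside at 47. Each has a release slot 40 mm to its +y side. A window in the roof (x 45 to 75) shows the packs.
- slot1 (a point): Centre of the release slot in the dock's front face at dock y = -60, 30 mm above the bench; serves the bay at y = -100. Slot 14 wide, 22 tall, flanked by two flared steel ears standing 8 mm out (about 22 mm apart at their outer ends). Axes as the dock's. The hidden tab is 28 mm in behind the slot.
- slot2 (a point): The same at dock y = +20, serving the bay at y = -20.
- slot3 (a point): The same at dock y = +100, serving the bay at y = +60.
- carrier: Fixed aluminium battery carrier, 102 deep (x) x 224 wide (y) x 60 high; black handle over its back (x 87 to 97, top at 85). Origin at the foot of its mouth face (x = 0), +x runs level into it, z up. Three empty sleeves at y = -80, 0, +80 mm. The back stop is 84 mm in: a pack fully home has its origin at x = +44, only its grip standing out. Sleeve roofs have a 24 mm slit.
- sleeve1 (a point): Middle of the floor edge of a sleeve's mouth, at carrier x = 0, y = -80, 8 mm above the bench; axes as the carrier's. Sleeve 45 wide, 46 high inside; flared side lips and a small floor ramp stand 12 mm out in front of the mouth.
- sleeve2 (a point): The same for the sleeve at carrier y = 0.
- sleeve3 (a point): The same for the sleeve at carrier y = +80.
- rod: Release rod: black square handle 90 long, 24 x 24 mm, with a steel shaft 8 mm thick and 115 mm long in line with it. 120 g. Origin on its axis at the middle of the handle; +x along the axis to the tip, which is at x = +160 mm; balance point at x = +26 mm. Lies on its mat at the start, origin 15 mm above the bench.
- mat: Black rubber tool mat, fixed flat on the bench near the robot, 120 (x) x 270 (y) x 3 mm thick, home of the release rod. Origin at the centre of its underside.
- tab1: Hidden steel latch behind slot1; origin at its vertical hinge pin, 24 mm in, level with the bench; at rest (locked) its axes are the dock's. Its tab is 28 mm in behind the slot. Pushed 9 to 11 mm further in (about 5 N, then its stop) the latch turns 0.4 to 0.5 rad clockwise seen from above, frees the pack of the bay at dock y = -100 and stays so.
- tab2: The same latch behind slot2, for the bay at dock y = -20.
- tab3: The same latch behind slot3, for the bay at dock y = +60.
- spray: Bystander: white bottle 60 mm across, 170 tall, upright; origin at the centre of its foot.
- cup: Bystander: white mug 76 mm across, 95 tall, upright; origin at the centre of its foot.
- spool: Bystander: metal wire spool 64 mm across, 50 tall, upright; origin at the centre of its foot.
- pack1: Battery pack, about 0.28 kg; may be absent. Black block 80 (x) x 40 x 36 (z) mm; from its -x end a grey grip sticks out 50 mm, 26 wide, 30 high, in line with the block. Origin: centre of the block; grip end at x = -90. Starts in the dock bay at dock y = -100, x = 48.5, axes as the dock's, grip 41 mm out of the face, held by a hook before its shoulder until released. Goes into the carrier block first.
- pack2: Battery pack, about 0.28 kg; may be absent. Black block 80 (x) x 40 x 36 (z) mm; from its -x end a grey grip sticks out 50 mm, 26 wide, 30 high, in line with the block. Origin: centre of the block; grip end at x = -90. Starts in the dock bay at dock y = -20, x = 48.5, axes as the dock's, grip 41 mm out of the face, held by a hook before its shoulder until released. Goes into the carrier block first.
- pack3: Battery pack, about 0.28 kg; may be absent. Black block 80 (x) x 40 x 36 (z) mm; from its -x end a grey grip sticks out 50 mm, 26 wide, 30 high, in line with the block. Origin: centre of the block; grip end at x = -90. Starts in the dock bay at dock y = 60, x = 48.5, axes as the dock's, grip 41 mm out of the face, held by a hook before its shoulder until released. Goes into the carrier block first.
Things that resemble listed ones, but are neither listed nor needed, are in the scene too. Leave any brown or green look-alike of the rod alone.

How it is judged (in metres and radians):
On the way, in this order (a step that is already met when the one before it is completed fails the run):
1. a hidden release tab is pressed with the rod ((contact force between rod and tab1 above 1 N or contact force between rod and tab2 above 1 N or contact force between rod and tab3 above 1 N)), for 0.05 s.
2. every pack has left its place in the dock by more than 30 mm (distance of each of pack1, pack2, pack3 from where it was at the start of the episode above 0.03 m), for 0.2 s.
At the end, for the whole second after the job is handed in: Every pack that was in the dock is in a carrier sleeve of its own, within 5 mm of the back stop, within 6 mm of the sleeve's middle and straight in it; the rod's handle lies with its middle over the mat, on it; all at rest (x of each of pack1, pack2, pack3 in the frame of carrier above 0.039 m and z of pack1 in the frame of carrier between 0.018 and 0.04 m and (y of pack1 in the frame of carrier between -0.086 and -0.074 m or y of pack1 in the frame of carrier between -0.006 and 0.006 m or y of pack1 in the frame of carrier between 0.074 and 0.086 m) and angle between the x axis of each of pack1, pack2, pack3 and the x axis of carrier, either way round below 0.08 rad and linear speed of each of pack1, pack2, pack3, rod below 0.02 m/s and z of pack2 in the frame of carrier between 0.018 and 0.04 m and (y of pack2 in the frame of carrier between -0.086 and -0.074 m or y of pack2 in the frame of carrier between -0.006 and 0.006 m or y of pack2 in the frame of carrier between 0.074 and 0.086 m) and z of pack3 in the frame of carrier between 0.018 and 0.04 m and (y of pack3 in the frame of carrier between -0.086 and -0.074 m or y of pack3 in the frame of carrier between -0.006 and 0.006 m or y of pack3 in the frame of carrier between 0.074 and 0.086 m) and x of rod in the frame of mat between -0.06 and 0.06 m and y of rod in the frame of mat between -0.135 and 0.135 m and z of rod in the frame of mat below 0.03 m); the robot touches nothing.
It fails at once if the spray is pushed more than 30 mm or tipped (distance of spray from where it was at the start of the episode above 0.03 m or angle between spray's own z axis and vertical above 0.4 rad).
It fails at once if the cup is pushed more than 30 mm or tipped (distance of cup from where it was at the start of the episode above 0.03 m or angle between cup's own z axis and vertical above 0.4 rad).
It fails at once if the spool is pushed more than 30 mm or tipped (distance of spool from where it was at the start of the episode above 0.03 m or angle between spool's own z axis and vertical above 0.4 rad).
It fails at once if the fingers, not the rod, work a latch (contact force between the fingers and tab1 above 0.5 N or contact force between the fingers and tab2 above 0.5 N or contact force between the fingers and tab3 above 0.5 N).
Of pack1, pack2, pack3 only 2 to 3 are there at a start; the rules pass over those that are not, and their reading is None.
At some moment in a run one of rod may be knocked a few centimetres aside while the robot is not near it.
Once in a run the grip may slacken for a moment while it holds something.
It also fails if it takes over 210 s, if anything falls off the work surface, if the arm or the gripper's body presses on something with over 40 N, if the wrist force passes 120 N, or if a joint passes its speed limit or range.

### The arm

A 7-joint arm with a two-finger parallel gripper is mounted at the origin on the work surface. World frame = base frame: x ahead of the robot, y to its left, z up, the work surface at z = 0. Lengths are in m, angles in degrees, forces in N, time in s.
With the tool pointing down it reaches from about 0.375 to 0.925 m from the base axis. Payload 3.1 kg.
Tool frame: the origin (TCP) lies between the finger pads; the fingertips stand 19 mm ahead of it and the grasp point (between the pads) is the TCP; z points along the fingers, y is the direction in which the jaws open and shut (so a half turn about z gives the same grasp; the last joint's range is limited). The gripper opens to 85 mm and grips with 20 to 120 N. Pads are 22 mm wide; open, the fingers measure 114 mm over their backs; the gripper's body (76 mm by 85 mm) begins 54 mm behind the grasp point. The pads swing forward as they close: fully open they stand 13 mm farther back than shut.
Start: joints at [-73.499, 21.939, 2.515, 91.553, -1.026, 66.532, -2.859], TCP at [0.245, 0.602, 0.25] pointing down, gripper open.
Joint ranges: [-149.38, 149.38], [-23.57, 123.04], [-84.95, 90], [0, 143.3], [-89.99, 269.99], [3.08, 112.72], [-163.45, 163.45]. Speed limits (degrees/s): [159.86, 159.86, 180, 180, 180, 180, 180].

### API

Orientations are given as a 3x3 rotation matrix whose columns are the frame's x, y, z axes.
In Python, from plant import ctrl, viewer gives the robot as it stands.
- The arm moves only by the tool drive_tool, never from a script. Its arguments are lists of equal length, an entry for each row: "grip": the gripper command: -1 is fully open, 1 is shut, values between are in proportion; "dp": the shift along the world's x, y, z in m, a list of three; "spin": the turn about the world's z in degrees. A call has 1 to 12 rows; each row is the pose to reach, as a shift and turn from the pose commanded when the call began; what a row does not reach only later rows make up. A row lasts 1/10 s, in which the tool goes at most 50 mm and 8.59 degrees, less where a joint would pass 70% of its speed; a pose out of reach is approached as far as the arm can. A call with a gripper value outside its range is refused whole. The fingers move at their own pace and stop on an object; the grip force is fixed at half the most. Time passes only in rows, so rows that repeat a pose let the fingers close. It gives the time, the measured TCP pose, the force and the opening at its end, in the units of the state.
- ctrl.get_obs(): the state, without advancing time (a new reading comes with each control period).
- viewer.capture(name): name is "side" or "top" or "wrist"; returns a dict with "color" (384x512x3 uint8, red, green, blue), "K" (3x3 intrinsics, pixels), "rvec" (rotation vector, rad) and "tvec" (3), from world to camera coordinates, as OpenCV has them. Camera axes: x right, y down, z forward; pixel columns grow to the right and rows downward; lengths in m; the calibration is good to about 2 mm. The wrist camera is an equidistant fisheye: a pixel r from the principal point sees the ray r / f radians off the axis. A picture is of the moment at which its call begins. There is no depth.
- ctrl.job_done(): hands the job in, once; it reports no verdict.
The state is a dict: "t": time; "joint_pos": joint angles; "joint_vel": joint speeds; "tau": joint torques, N m; "ee_pos": TCP position; "orientation": TCP orientation; "force": force on the tool from outside, world axes, zero at the start; "wrist_torque": the same for the moment, N m; "gripper_width": finger opening in m.
Only numpy, scipy, OpenCV 4.12 (cv2) and the standard library are available. Lean on these libraries where they do the work, as an engineer would, in place of code of your own. Each camera call takes 0.05 s, during which the arm holds its last target. There are 200 camera calls.

## Working session

There is one attempt and no reset: what is moved stays moved. The work goes in short steps, Python scripts to look and compute and a tool call to move; the robot and the scene stay as the last step left them, time stands still between calls to the robot, and variables do not carry over. Pictures are saved under pics/ and viewed, on a budget of 14 in all, crops included, one or two more only if the job needs it, and the job is handed in when it is done.

Besides the shell and the picture viewer there is one more tool, called after "Call:" as name(argument=value, ...) on one line, values as JSON. drive_tool: Moves the arm, as the interface text tells. Its arguments: {"type":"object","properties":{"grip":{"type":"array","items":{"type":"number"}},"dp":{"type":"array","items":{"type":"array","items":{"type":"number"}}},"spin":{"type":"array","items":{"type":"number"}}},"required":["grip","dp","spin"]}

```bash
ls; mkdir -p pics; cat > h.py <<'E'
import numpy as np, cv2
from plant import ctrl, viewer
def cap(n,f=None):
    d=viewer.capture(n)
    if f: cv2.imwrite('pics/'+f,d['color'][:,:,::-1]); np.savez('pics/'+f+'.npz',**d)
    return d
def load(f): return dict(np.load('pics/'+f+'.npz'))
def ray(d,u,v,fish=False):
    K=d['K'];R=cv2.Rodrigues(np.array(d['rvec'],float))[0];t=np.array(d['tvec'],float).ravel()
    x=(u-K[0,2])/K[0,0];y=(v-K[1,2])/K[1,1]
    if fish:
        r=np.hypot(x,y)+1e-12; c=np.array([np.sin(r)*x/r,np.sin(r)*y/r,np.cos(r)])
    else: c=np.array([x,y,1.])
    return -R.T@t, R.T@c
def onz(d,u,v,z,fish=False):
    o,r=ray(d,u,v,fish); return o+r*(z-o[2])/r[2]
def proj(d,P,fish=False):
    K=d['K'];R=cv2.Rodrigues(np.array(d['rvec'],float))[0]
    c=R@np.array(P,float)+np.array(d['tvec'],float).ravel()
    if fish:
        a=np.arctan2(np.hypot(c[0],c[1]),c[2]);s=a/np.hypot(c[0],c[1]);return K[0,0]*c[0]*s+K[0,2],K[1,1]*c[1]*s+K[1,2]
    return K[0,0]*c[0]/c[2]+K[0,2],K[1,1]*c[1]/c[2]+K[1,2]
E
python3 - <<'E'
from h import *
for n in('top','side'):
    d=cap(n,n+'0.png'); print(n,d['K'],ray(d,256,192))
a=[cv2.imread('pics/%s0.png'%n) for n in('top','side')]
for n,i in zip(('top','side'),a): cv2.imwrite('pics/%s0b.png'%n,cv2.resize(i,(800,600),interpolation=cv2.INTER_CUBIC))
o=ctrl.get_obs();print(o)
E
```

```text
pics
top [[437.31898409   0.         256.35405397]
 [  0.         437.31898409 185.31364776]
 [  0.           0.           1.        ]] (array([ 0.32021163, -0.01321954,  1.72767575]), array([ 0.08506202,  0.00439026, -0.99648362]))
side [[362.25311025   0.         248.16424509]
 [  0.         362.25311025 196.54539867]
 [  0.           0.           1.        ]] (array([ 0.34289199, -0.70859803,  0.87375572]), array([ 0.15849985,  0.64167092, -0.75084056]))
{'t': 0.1, 'joint_pos': array([-73.49622795,  21.98882511,   2.51064062,  91.64087086,
        -1.02529612,  66.53228941,  -2.8581224 ]), 'joint_vel': array([ 0.01949447, -0.08275411,  0.01930491, -0.2450279 ,  0.03168928,
       -0.00207491, -0.01254381]), 'tau': array([ 2.14138396e-03, -4.34731936e+01,  1.02899048e+00, -2.50453430e+01,
        1.08381335e-02,  5.48986238e-03, -1.72484960e-05]), 'ee_pos': array([0.24430412, 0.60145518, 0.24898851]), 'orientation': array([[-9.26523795e-01,  3.76235328e-01, -7.97471944e-04],
       [ 3.76236152e-01,  9.26520947e-01, -2.30078737e-03],
       [-1.26763031e-04, -2.43177202e-03, -9.99997035e-01]]), 'force': array([0.5305886 , 0.18623905, 0.39347864]), 'wrist_torque': array([-0.0240433 , -0.05028043, -0.01720152]), 'gripper_width': 0.08573356749567439}
```

View pics/top0b.png

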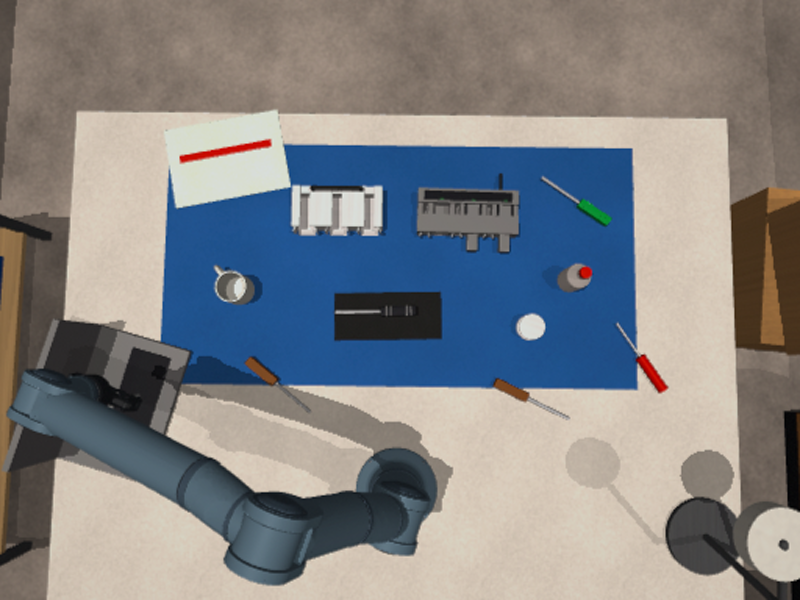

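View pics/side0b.png

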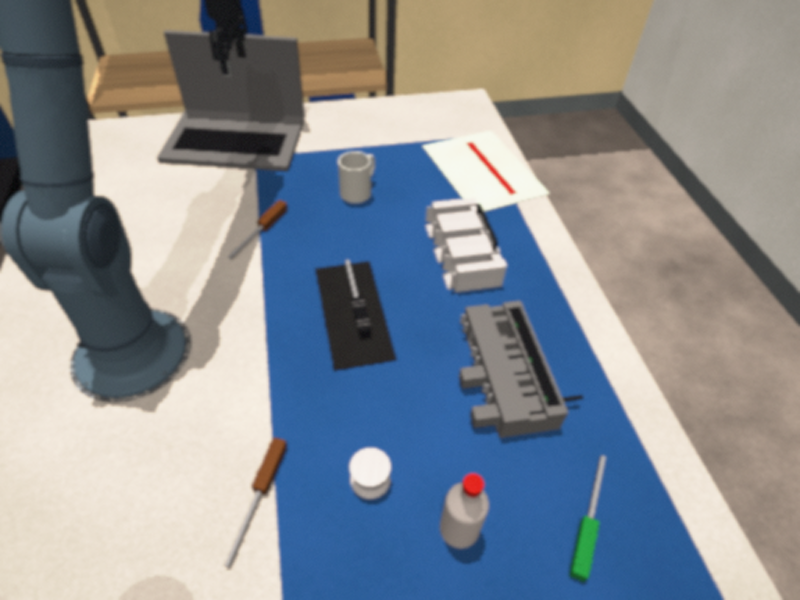

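The top view shows the dock at (468,215) with two grips at (472,242) and (503,242), so pack2 and pack1 are present and pack3 is absent. The carrier is at (337,210) and the mat at (388,315).

Rod candidates:
- Black handle on the mat at (400,311)
- Brown at (262,370) and (510,390)
- Green at (595,212)
- Red at (652,373)
- Red pen at (225,151)

I choose the black one on the mat. Next I'll check it in a close crop.

```bash
python3 - <<'E'
from h import *
d=load('top0.png'); im=d['color']
c=im[100:230,180:340,::-1]; cv2.imwrite('pics/crop1.png',cv2.resize(c,None,fx=4.9,fy=4.6,interpolation=cv2.INTER_CUBIC))
hsv=cv2.cvtColor(im,cv2.COLOR_RGB2HSV)
def comp(m,box,z,name,k=3):
    x0,y0,x1,y1=box; mm=np.zeros_like(m);mm[y0:y1,x0:x1]=m[y0:y1,x0:x1]
    mm=cv2.morphologyEx(mm,cv2.MORPH_CLOSE,np.ones((5,5))); mm=cv2.morphologyEx(mm,cv2.MORPH_OPEN,np.ones((k,k)))
    cs=cv2.findContours(mm,cv2.RETR_EXTERNAL,cv2.CHAIN_APPROX_NONE)[0]
    b=cv2.boxPoints(cv2.minAreaRect(max(cs,key=cv2.contourArea)))
    w=np.array([onz(d,*p,z) for p in b]); print(name,b.round(1).tolist(),w.round(4).tolist(),'ctr',w.mean(0).round(4), 'edges',np.linalg.norm(w[1]-w[0]).round(4),np.linalg.norm(w[2]-w[1]).round(4))
nb=((hsv[...,1]<110)*255).astype(np.uint8)
comp(nb,(262,115,340,165),.055,'dock',15)
comp(nb,(180,115,250,155),.060,'carrier',9)
dk=((hsv[...,2]<60)*255).astype(np.uint8)
comp(dk,(205,180,290,222),.003,'mat',9)
comp(nb,(190,0+165,262-90,200),.09,'cup',5);comp(nb,(325,195,355,222),.05,'spool',5);comp(nb,(355,165,382,190),.1,'spray',5)
E
```

```text
dock [[267.0, 120.0], [331.0, 120.0], [331.0, 151.0], [267.0, 151.0]] [[0.7455, -0.0454, 0.055], [0.7483, -0.295, 0.055], [0.6257, -0.2944, 0.055], [0.6229, -0.0466, 0.055]] ctr [ 0.6856 -0.1703  0.055 ] edges 0.2497 0.1225
carrier [[186.0, 119.0], [244.0, 119.0], [244.0, 150.0], [186.0, 150.0]] [[0.7446, 0.2701, 0.06], [0.7472, 0.0443, 0.06], [0.6249, 0.0425, 0.06], [0.6223, 0.2667, 0.06]] ctr [0.6847 0.1559 0.06  ] edges 0.2259 0.1223
mat [[214.0, 187.0], [281.0, 187.0], [281.0, 216.0], [214.0, 216.0]] [[0.4854, 0.1611, 0.003], [0.4885, -0.1044, 0.003], [0.3738, -0.1051, 0.003], [0.3707, 0.1586, 0.003]] ctr [0.4296 0.0275 0.003 ] edges 0.2655 0.1147Traceback (most recent call last):
  File "<stdin>", line 16, in <module>
  File "<stdin>", line 9, in comp
ValueError: max() iterable argument is empty
```

View pics/crop1.png

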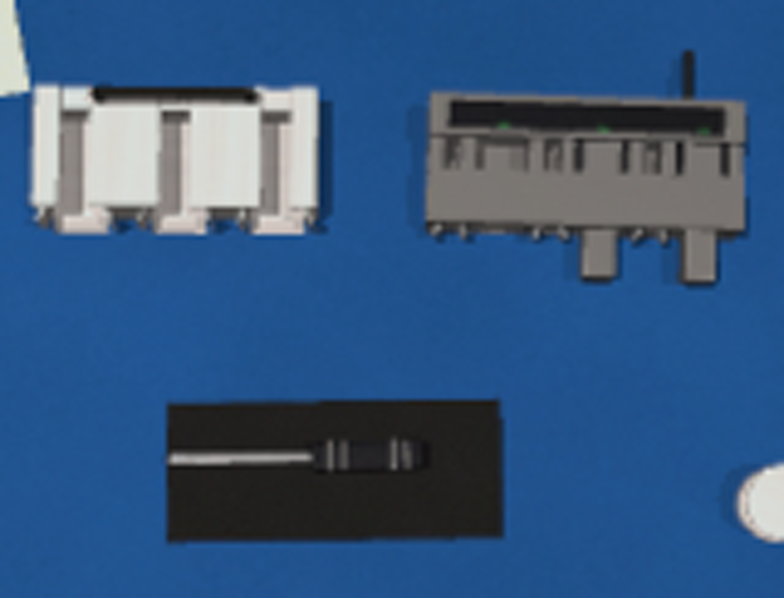

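The crop confirms it: the black handle is at (372,454) with a steel shaft to the left (+y), lying on the mat. Both packs stick out of the dock at (598,255) and (699,255), and all the carrier sleeves are empty.

```bash
python3 - <<'E'
from h import *
d=load('top0.png')
f=lambda cx,cy,z:onz(d,180+cx/4.9,100+cy/4.6,z).round(4)
print('rod handle ends',f(314,457,.02),f(429,454,.02),'shaft tip',f(170,459,.015))
print('grips end mid',f(599,280,.04),f(700,282,.04))
E
```

```text
rod handle ends [0.4366 0.0406 0.02  ] [ 0.4402 -0.0512  0.02  ] shaft tip [0.4339 0.156  0.015 ]
grips end mid [ 0.5882 -0.1846  0.04  ] [ 0.5874 -0.265   0.04  ]
```

Call:
drive_tool(grip=[-1,-1,-1,-1,-1,-1,-1,-1,-1,-1,-1,-1], dp=[[0.02,-0.05,0],[0.04,-0.1,0],[0.06,-0.15,0],[0.08,-0.19,0],[0.09,-0.24,0],[0.1,-0.29,0],[0.12,-0.33,0],[0.13,-0.38,0],[0.15,-0.43,0],[0.16,-0.48,0],[0.17,-0.52,0],[0.175,-0.56,0]], spin=[-6,-12,-18,-24,-30,-36,-42,-48,-54,-60,-65,-68])

```text
t: 1.3
ee_pos: [0.4197, 0.0391, 0.2502]
orientation: [[0.007, 1.0, 0.0], [1.0, -0.007, 0.0], [0.0, 0.0, -1.0]]
force: [0.6, 0.3, 0.1]
gripper_width: 0.0856
```

Call:
drive_tool(grip=[-1,-1,-1], dp=[[0.01,-0.024,-0.03],[0.019,-0.024,-0.06],[0.019,-0.024,-0.06]], spin=[2,2,2])

```text
t: 1.6
ee_pos: [0.4358, 0.0166, 0.1869]
orientation: [[-0.03, 1.0, -0.008], [1.0, 0.03, -0.003], [-0.003, -0.008, -1.0]]
force: [-0.6, 0.0, 0.1]
gripper_width: 0.0856
```

```bash
python3 - <<'E'
from h import *
d=cap('wrist','w1.png'); print(d['K'],ray(d,256,192,True),ctrl.get_obs()['ee_pos'],ctrl.get_obs()['orientation'].round(3).tolist())
cv2.imwrite('pics/w1b.png',cv2.resize(d['color'][:,:,::-1],(800,600),interpolation=cv2.INTER_CUBIC))
for p in [(.4384,-.005,.027),(.4384,.0406,.02),(.4339,.156,.015)]: print(np.array(proj(d,p,True))*800/512)
E
```

```text
[[297.31863964   0.         255.83009297]
 [  0.         297.31863964 191.24331908]
 [  0.           0.           1.        ]] (array([0.4343668 , 0.08570965, 0.31067977]), array([ 7.09352488e-04, -2.75292621e-01, -9.61360219e-01])) [0.43667613 0.01749311 0.18855565] [[-0.032, 0.999, -0.005], [0.999, 0.032, -0.002], [-0.002, -0.005, -1.0]]
[405.53530969 314.38246661]
[407.78593937 242.17022003]
[406.03429507  62.08626797]
```

View pics/w1b.png

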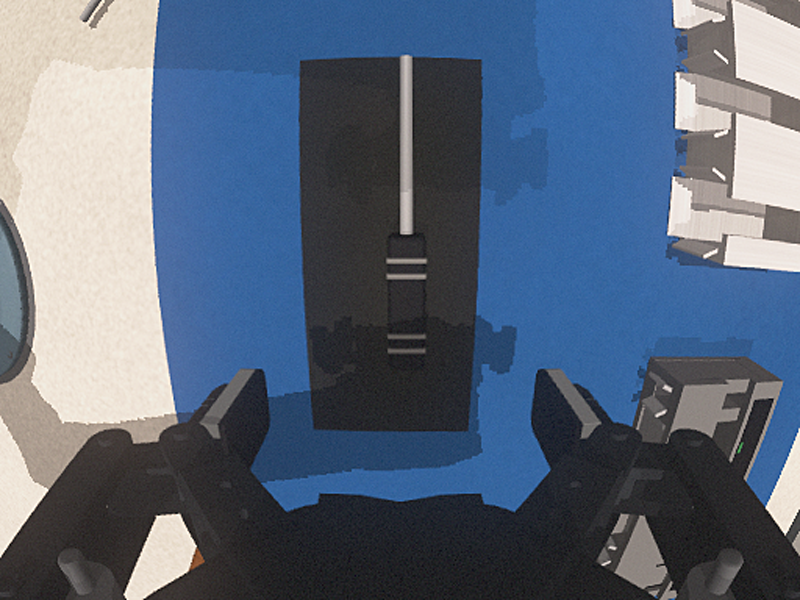

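The wrist view shows the rod with its tip at (406,56) and its handle from (406,233) to (407,369), between the open fingers. The carrier mouths are at the right and the dock is at the lower right.

```bash
python3 - <<'E'
from h import *
d=load('w1.png')
for p,z in [((406,56),.019),((406,232),.019),((406.5,233),.027),((407,369),.027)]: print(onz(d,p[0]/1.5625,p[1]/1.5625,z,True).round(4))
print(ctrl.get_obs()['ee_pos'])
E
```

```text
[0.4338 0.1591 0.019 ]
[0.4371 0.0469 0.019 ]
[0.4373 0.0474 0.027 ]
[ 0.4406 -0.0433  0.027 ]
[0.43667613 0.01749311 0.18855565]
```

Call:
drive_tool(grip=[-1,-1,-1,-1,-1,-1,-0.2,0.5,1,1,1,1], dp=[[0,0.003,-0.04],[0,0.003,-0.08],[0.001,0.003,-0.12],[0.001,0.003,-0.15],[0.001,0.003,-0.162],[0.001,0.003,-0.162],[0.001,0.003,-0.162],[0.001,0.003,-0.162],[0.001,0.003,-0.162],[0.001,0.003,-0.162],[0.001,0.003,-0.162],[0.001,0.003,-0.162]], spin=[0,0,0,0,0,0,0,0,0,0,0,0])

```text
t: 2.85
ee_pos: [0.4405, 0.0215, 0.0293]
orientation: [[-0.033, 0.999, 0.002], [0.999, 0.033, 0.001], [0.001, 0.002, -1.0]]
force: [-0.5, 0.3, 7.4]
gripper_width: 0.0225
```

Call:
drive_tool(grip=[1,1,1,1,1], dp=[[0,0,0.01],[0,0,0.04],[0,0,0.07],[0,0,0.07],[0,0,0.07]], spin=[0,0,0,0,0])

```text
t: 3.35
ee_pos: [0.4398, 0.0216, 0.0989]
orientation: [[-0.033, 0.999, 0.002], [0.999, 0.033, 0.001], [0.001, 0.002, -1.0]]
force: [-0.4, -0.7, -1.8]
gripper_width: 0.0224
```

```bash
python3 - <<'E'
from h import *
o=ctrl.get_obs();print(o['ee_pos'],o['force'],o['gripper_width'],o['joint_pos'])
d=cap('wrist','w2.png')
cv2.imwrite('pics/w2b.png',cv2.resize(d['color'][:,:,::-1],(800,600),interpolation=cv2.INTER_CUBIC))
E
```

```text
[0.43984498 0.02155326 0.09892893] [-0.3799648  -0.67682991 -1.81484307] 0.022372540863505815 [-40.95128314  13.4417497   35.8965114  127.83726279 -11.91108038
  41.72758422   5.03194514]
```

View pics/w2b.png

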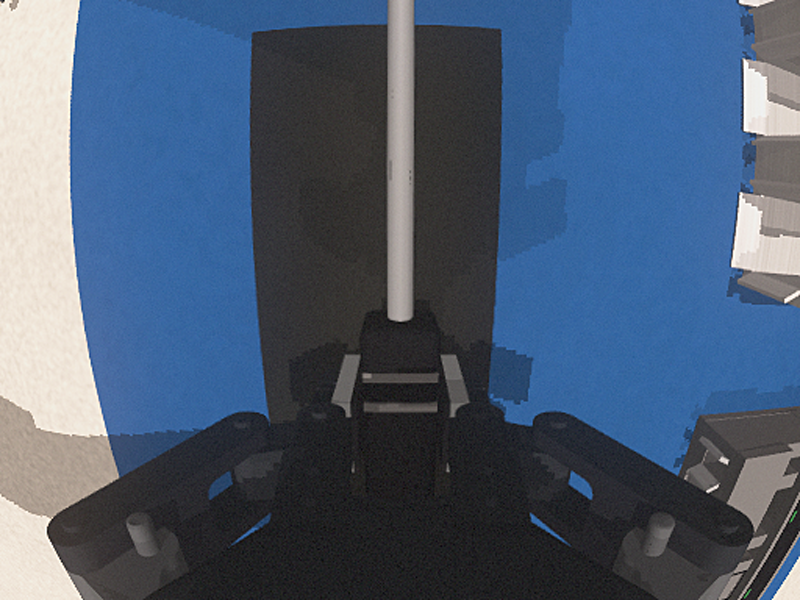

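The rod is held centred between the pads. The handle front is at (400,318) and the shaft runs straight up the image. Now I'll turn it toward the dock.

Call:
drive_tool(grip=[1,1,1,1,1,1,1,1,1,1,1,1], dp=[[0,-0.02,0.02],[0,-0.04,0.02],[0,-0.06,0.02],[0,-0.08,0.02],[0,-0.11,0.02],[0,-0.14,0.02],[0,-0.17,0.02],[0,-0.2,0.02],[0,-0.22,0.02],[0,-0.235,0.02],[0,-0.246,0.02],[0,-0.246,0.02]], spin=[-8,-16,-24,-32,-40,-48,-56,-64,-72,-80,-88,-92])

```text
t: 4.6
ee_pos: [0.4378, -0.2266, 0.117]
orientation: [[1.0, -0.009, -0.003], [-0.009, -1.0, -0.002], [-0.003, 0.002, -1.0]]
force: [0.1, 0.4, -0.4]
gripper_width: 0.023
```

Call:
drive_tool(grip=[1,1], dp=[[0,0,0],[0,0,0]], spin=[0,0])

```text
t: 4.8
ee_pos: [0.4386, -0.2242, 0.1171]
orientation: [[1.0, -0.0, -0.003], [-0.0, -1.0, 0.0], [-0.003, -0.0, -1.0]]
force: [-0.0, 0.1, -0.8]
gripper_width: 0.023
```

```bash
python3 - <<'E'
from h import *
o=ctrl.get_obs();print(o['ee_pos'],o['force'],o['gripper_width'],o['joint_pos'].round(0),o['orientation'].round(3).tolist())
d=cap('wrist','w3.png')
t=load('top0.png');print('spool',onz(t,531/1.5625,326/1.5625,.05),'spray',onz(t,585/1.5625,272/1.5625,.17))
cv2.imwrite('pics/w3b.png',cv2.resize(d['color'][:,:,::-1],(800,600),interpolation=cv2.INTER_CUBIC))
E
```

```text
[ 0.43858094 -0.22421746  0.11713478] [-0.04138253  0.07744398 -0.75272694] 0.022986285215775584 [-27.  24.  58. 121. -27.  49. -43.] [[1.0, -0.0, -0.003], [-0.0, -1.0, 0.0], [-0.003, -0.0, -1.0]]
spool [ 0.40318525 -0.32795567  0.05      ] spray [ 0.52265414 -0.43022337  0.17      ]
```

View pics/w3b.png

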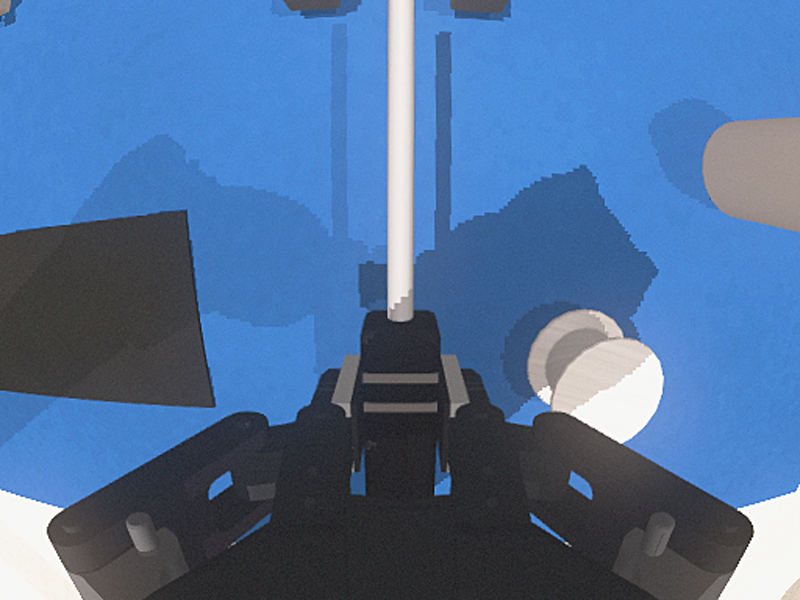

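The wrist view shows the rod pointing straight at the dock with its shaft at column 401, between the two grip ends (edges 285–345 and 455–510 at the top). The spool and bottle are clear to the right.

```bash
python3 - <<'E'
from h import *
d=load('w3.png');im=d['color'];h=cv2.cvtColor(im,cv2.COLOR_RGB2HSV)
for r in (1,3,5,7): print(r,h[r,175:335,1].tolist()[::2])
print([onz(d,u/1.5625,8/1.5625,.041,True).round(4) for u in(285,345,455,510)])
print('shaft',onz(d,401/1.5625,2,.103,True), onz(d,401/1.5625,190,.103,True))
# top view edges of grips
t=load('top0.png');g=cv2.cvtColor(t['color'],cv2.COLOR_RGB2HSV)
for r in (152,154,156,158): print(r,g[r,292:332,1].tolist())
print('rows',g[140:165,302,1].tolist(),g[140:165,322,1].tolist())
E
```

```text
1 [171, 159, 165, 168, 17, 28, 32, 17, 20, 23, 17, 24, 21, 27, 21, 25, 24, 30, 25, 30, 17, 27, 152, 151, 154, 144, 149, 148, 160, 158, 156, 161, 153, 155, 154, 154, 168, 19, 9, 8, 5, 4, 6, 8, 15, 122, 156, 154, 151, 157, 148, 151, 152, 158, 151, 155, 164, 13, 21, 14, 21, 19, 13, 17, 17, 11, 20, 8, 24, 29, 36, 35, 30, 34, 14, 157, 168, 161, 165, 166]
3 [164, 166, 164, 168, 105, 29, 17, 24, 28, 29, 22, 31, 22, 23, 22, 26, 27, 28, 17, 17, 14, 65, 154, 146, 142, 149, 147, 159, 158, 158, 162, 157, 154, 156, 161, 153, 159, 22, 9, 7, 5, 6, 6, 9, 15, 119, 161, 150, 152, 150, 153, 155, 151, 151, 146, 156, 165, 18, 21, 16, 24, 19, 29, 25, 24, 30, 22, 22, 21, 27, 30, 19, 29, 25, 68, 170, 171, 165, 168, 165]
5 [170, 164, 169, 174, 169, 57, 15, 12, 18, 20, 14, 14, 12, 11, 39, 39, 14, 38, 70, 98, 133, 158, 149, 153, 149, 148, 145, 154, 155, 159, 158, 157, 158, 158, 153, 154, 155, 18, 8, 6, 6, 3, 6, 7, 18, 122, 163, 159, 152, 157, 150, 150, 151, 154, 155, 152, 159, 33, 6, 13, 11, 17, 13, 19, 17, 19, 24, 18, 26, 27, 45, 37, 30, 28, 174, 157, 164, 166, 171, 167]
7 [165, 167, 165, 167, 164, 172, 171, 
[... 841 characters left out ...]
 197, 197, 198, 197, 198, 199, 197, 198, 192, 161, 18, 16, 17, 15, 17, 15, 9, 172, 199, 196, 195, 196, 196]
156 [197, 198, 198, 201, 194, 190, 80, 16, 14, 16, 17, 17, 11, 38, 197, 198, 197, 195, 198, 198, 198, 196, 197, 198, 198, 192, 157, 14, 12, 15, 19, 17, 17, 6, 171, 196, 196, 197, 199, 198]
158 [197, 197, 198, 198, 198, 193, 79, 15, 16, 16, 16, 17, 13, 44, 203, 197, 198, 198, 197, 196, 197, 197, 197, 198, 200, 195, 152, 18, 16, 16, 17, 17, 17, 11, 194, 194, 198, 198, 196, 197]
rows [15, 13, 15, 15, 17, 17, 17, 17, 16, 14, 15, 15, 15, 12, 15, 13, 17, 16, 16, 15, 11, 163, 199, 197, 197] [13, 15, 17, 15, 15, 15, 17, 17, 17, 14, 17, 15, 15, 13, 15, 17, 19, 17, 17, 16, 15, 65, 196, 197, 196]
```

```bash
python3 - <<'E'
from h import *
d=load('w3.png')
e=lambda u,z:onz(d,u,1,z,True)[1]
print('wrist grips',(e(182.5,.041)).round(4),e(218,.011).round(4),'|',e(288.5,.011).round(4),e(323.5,.041).round(4))
t=load('top0.png')
f=lambda u,z,v=156:onz(t,u,v,z)
print('top',f(298.1-.1,.011).round(4),f(305.2+.3,.041).round(4),'|',f(318.3,.011).round(4),f(325.7,.041).round(4))
print('gripend',f(302,.041,160.6)[0],f(322,.041,161.2)[0])
E
```

```text
wrist grips -0.1735 -0.1944 | -0.2492 -0.2701
top [ 0.6122 -0.1707  0.011 ] [ 0.6074 -0.1972  0.041 ] | [ 0.6131 -0.2513  0.011 ] [ 0.6083 -0.276   0.041 ]
gripend 0.5890987063318028 0.5876343282718436
```

Call:
drive_tool(grip=[1,1,1,1], dp=[[0,0.0015,-0.03],[0,0.0015,-0.06],[0,0.0015,-0.073],[0,0.0015,-0.073]], spin=[0,0,0,0])

```text
t: 5.25
ee_pos: [0.4378, -0.2222, 0.0436]
orientation: [[1.0, -0.001, -0.004], [-0.001, -1.0, 0.002], [-0.004, -0.002, -1.0]]
force: [-0.4, -0.8, -0.6]
gripper_width: 0.0225
```

```bash
python3 - <<'E'
from h import *
o=ctrl.get_obs();p=o['ee_pos'];print(p,o['force'])
d=cap('side','s1.png')
q=lambda x,y,z:((np.array(proj(d,(x,y,z)))-[250,180])*6.5).round(0)
print('expected tip',q(p[0]+.142,p[1],.030),'handle front',q(p[0]+.027,p[1],.030),'slot1 face',q(.629,-.222,.030))
cv2.imwrite('pics/s1b.png',cv2.resize(d['color'][180:270,250:370,::-1],None,fx=6.5,fy=6.5,interpolation=cv2.INTER_CUBIC))
E
```

```text
[ 0.43784509 -0.22223974  0.04358935] [-0.43639203 -0.76010711 -0.5996368 ]
expected tip [290. 477.] handle front [ 19. 519.] slot1 face [402. 459.]
```

View pics/s1b.png

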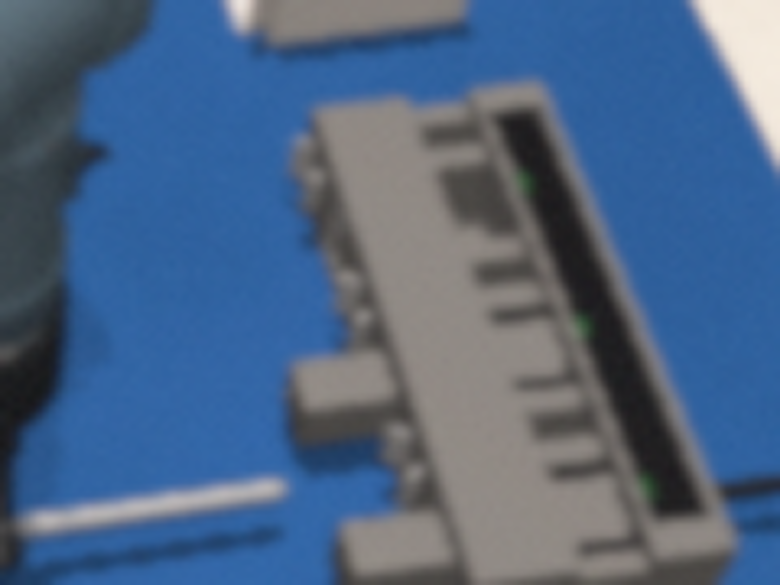

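The side crop shows the shaft tip at (285,489). That is about 3 mm low against the expected (290,477). The slot1 ears are at (398,445) and (410,480), in line with it. I'll raise 3 mm and advance.

Call:
drive_tool(grip=[1,1,1,1,1,1], dp=[[0,0,0.003],[0.02,0,0.003],[0.04,0,0.003],[0.055,0,0.003],[0.07,0,0.003],[0.07,0,0.003]], spin=[0,0,0,0,0,0])

```text
t: 5.9
ee_pos: [0.5137, -0.2233, 0.0504]
orientation: [[1.0, 0.001, 0.006], [0.001, -1.0, -0.002], [0.006, 0.002, -1.0]]
force: [0.0, -0.0, -2.1]
gripper_width: 0.0226
```

Call:
drive_tool(grip=[1,1,1,1], dp=[[0.004,0,0],[0.008,0,0],[0.011,0,0],[0.011,0,0]], spin=[0,0,0,0])

```text
t: 6.3
ee_pos: [0.5208, -0.2233, 0.0484]
orientation: [[1.0, -0.002, 0.0], [-0.002, -1.0, 0.0], [0.0, -0.0, -1.0]]
force: [0.2, 1.1, -0.3]
gripper_width: 0.0228
```

Call:
drive_tool(grip=[1,1,1], dp=[[0.003,0,0],[0.006,0,0],[0.006,0,0]], spin=[0,0,0])

```text
t: 6.6
ee_pos: [0.5242, -0.2237, 0.0477]
orientation: [[1.0, -0.003, -0.004], [-0.003, -1.0, 0.001], [-0.004, -0.001, -1.0]]
force: [-4.6, -0.9, 0.3]
gripper_width: 0.0225
```

Call:
drive_tool(grip=[1,1,1], dp=[[0.003,0,0],[0.005,0,0],[0.005,0,0]], spin=[0,0,0])

```text
t: 6.9
ee_pos: [0.5288, -0.2242, 0.0476]
orientation: [[1.0, -0.004, -0.004], [-0.004, -1.0, 0.0], [-0.004, -0.0, -1.0]]
force: [-4.7, -0.4, -0.2]
gripper_width: 0.0226
```

Call:
drive_tool(grip=[1,1,1], dp=[[0.003,0,0],[0.005,0,0],[0.005,0,0]], spin=[0,0,0])

```text
t: 7.2
ee_pos: [0.5338, -0.2233, 0.0472]
orientation: [[1.0, -0.003, -0.005], [-0.003, -1.0, 0.001], [-0.005, -0.001, -1.0]]
force: [-5.7, 0.6, -0.1]
gripper_width: 0.0223
```

Call:
drive_tool(grip=[1,1,1], dp=[[0.002,0,0],[0.004,0,0],[0.004,0,0]], spin=[0,0,0])

```text
t: 7.5
ee_pos: [0.5349, -0.2231, 0.0465]
orientation: [[1.0, -0.003, -0.01], [-0.003, -1.0, 0.003], [-0.01, -0.003, -1.0]]
force: [-10.5, 0.1, 0.1]
gripper_width: 0.0224
```

Contact came at about 4.7 N and then the stop at 10.5 N, so latch 1 is worked. Next is slot2.

Call:
drive_tool(grip=[1,1,1,1,1,1,1,1,1], dp=[[-0.03,0,0],[-0.07,0,0],[-0.105,0,0],[-0.108,0,0],[-0.108,0.04,0],[-0.108,0.08,0],[-0.108,0.08,0],[-0.07,0.08,0],[-0.04,0.08,0]], spin=[0,0,0,0,0,0,0,0,0])

```text
t: 8.4
ee_pos: [0.5036, -0.1422, 0.0487]
orientation: [[1.0, -0.0, 0.004], [-0.0, -1.0, 0.0], [0.004, -0.0, -1.0]]
force: [0.3, -0.0, -0.8]
gripper_width: 0.0227
```

Call:
drive_tool(grip=[1,1,1,1], dp=[[0.01,0,0],[0.02,0,0],[0.024,0,0],[0.024,0,0]], spin=[0,0,0,0])

```text
t: 8.8
ee_pos: [0.5238, -0.1436, 0.0479]
orientation: [[1.0, -0.003, -0.001], [-0.003, -1.0, 0.0], [-0.001, -0.0, -1.0]]
force: [0.2, -0.5, -0.9]
gripper_width: 0.0224
```

Call:
drive_tool(grip=[1,1,1,1], dp=[[0.003,0,0],[0.006,0,0],[0.008,0,0],[0.008,0,0]], spin=[0,0,0,0])

```text
t: 9.2
ee_pos: [0.5289, -0.1445, 0.0475]
orientation: [[1.0, -0.005, -0.005], [-0.005, -1.0, 0.0], [-0.005, -0.0, -1.0]]
force: [-4.9, -1.1, -0.0]
gripper_width: 0.0223
```

Call:
drive_tool(grip=[1,1,1,1], dp=[[0.003,0,0],[0.006,0,0],[0.007,0,0],[0.007,0,0]], spin=[0,0,0,0])

```text
t: 9.6
ee_pos: [0.5356, -0.1435, 0.0471]
orientation: [[1.0, -0.004, -0.007], [-0.004, -1.0, 0.001], [-0.007, -0.001, -1.0]]
force: [-5.8, 0.6, -1.3]
gripper_width: 0.0226
```

Call:
drive_tool(grip=[1,1,1,1], dp=[[0.003,0,0],[0.005,0,0],[0.005,0,0],[0.005,0,0]], spin=[0,0,0,0])

```text
t: 10.0
ee_pos: [0.5362, -0.1435, 0.0461]
orientation: [[1.0, -0.005, -0.015], [-0.004, -1.0, 0.004], [-0.015, -0.004, -1.0]]
force: [-12.5, 1.0, 2.9]
gripper_width: 0.0222
```

Call:
drive_tool(grip=[1,1,1,1,1,1,1,1,1,1,1,1], dp=[[-0.03,0,0],[-0.07,0,0],[-0.107,0,0],[-0.107,0,0.04],[-0.107,0.02,0.06],[-0.107,0.04,0.06],[-0.107,0.06,0.06],[-0.107,0.08,0.06],[-0.107,0.1,0.06],[-0.107,0.12,0.06],[-0.107,0.14,0.06],[-0.107,0.165,0.06]], spin=[0,0,0,2,10,18,26,34,42,50,58,66])

```text
t: 11.2
ee_pos: [0.4382, 0.0219, 0.1088]
orientation: [[0.406, 0.914, 0.003], [0.914, -0.406, 0.001], [0.002, 0.002, -1.0]]
force: [-0.1, -0.1, -0.9]
gripper_width: 0.0229
```

Call:
drive_tool(grip=[1,1,1,1,1,1], dp=[[0,0,0],[0,0,0],[0,0,0],[0,0,-0.03],[0,0,-0.06],[0,0,-0.068]], spin=[8,16,24,24,24,24])

```text
t: 11.8
ee_pos: [0.4358, 0.0213, 0.0384]
orientation: [[0.003, 1.0, -0.003], [1.0, -0.003, -0.001], [-0.001, -0.003, -1.0]]
force: [-0.3, -1.1, -0.6]
gripper_width: 0.0226
```

Call:
drive_tool(grip=[1,1], dp=[[0,0,-0.002],[0,0,-0.002]], spin=[0,0])

```text
t: 12.0
ee_pos: [0.4383, 0.0215, 0.0389]
orientation: [[0.003, 1.0, 0.001], [1.0, -0.003, 0.0], [0.0, 0.001, -1.0]]
force: [0.6, -0.5, -1.2]
gripper_width: 0.0232
```

Still about 9 mm up. I'll lower to touch, then release.

Call:
drive_tool(grip=[1,1,1,1,0.4,-0.2,-1,-1,-1,-1,-1,-1], dp=[[0,0,-0.003],[0,0,-0.006],[0,0,-0.0095],[0,0,-0.0095],[0,0,-0.0095],[0,0,-0.0095],[0,0,-0.0095],[0,0,0],[0,0,0.04],[0,0,0.08],[0,0,0.11],[0,0,0.11]], spin=[0,0,0,0,0,0,0,0,0,0,0,0])

```text
t: 13.2
ee_pos: [0.4412, 0.0222, 0.1526]
orientation: [[0.002, 1.0, 0.009], [1.0, -0.002, 0.004], [0.004, 0.009, -1.0]]
force: [-0.2, 1.1, -0.2]
gripper_width: 0.0854
```

Call:
drive_tool(grip=[-0.4,-0.4,-0.4,-0.4,-0.4,-0.4,-0.4,-0.4,-0.4,-0.4,-0.4,-0.4], dp=[[0.0,-0.02,0],[0.02,-0.04,0],[0.03,-0.06,0],[0.05,-0.08,0],[0.06,-0.11,0],[0.08,-0.14,0],[0.1,-0.17,0],[0.1,-0.2,0],[0.1,-0.22,0],[0.1,-0.235,0],[0.1,-0.2455,0],[0.1,-0.2455,0]], spin=[-8,-16,-24,-32,-40,-48,-56,-64,-72,-80,-88,-90])

```text
t: 14.4
ee_pos: [0.5363, -0.2258, 0.1476]
orientation: [[1.0, -0.007, -0.002], [-0.007, -1.0, -0.002], [-0.002, 0.002, -1.0]]
force: [-0.2, -0.8, -0.8]
gripper_width: 0.06
```

```bash
python3 - <<'E'
from h import *
o=ctrl.get_obs();print(o['ee_pos'],o['force'],o['gripper_width'],o['orientation'].round(3).tolist())
d=cap('wrist','w4.png')
cv2.imwrite('pics/w4b.png',cv2.resize(d['color'][:,:,::-1],(800,600),interpolation=cv2.INTER_CUBIC))
E
```

```text
[ 0.53625552 -0.22575991  0.14763484] [-0.19467029 -0.77912525 -0.81829892] 0.05997181709042433 [[1.0, -0.007, -0.002], [-0.007, -1.0, -0.002], [-0.002, 0.002, -1.0]]
```

View pics/w4b.png

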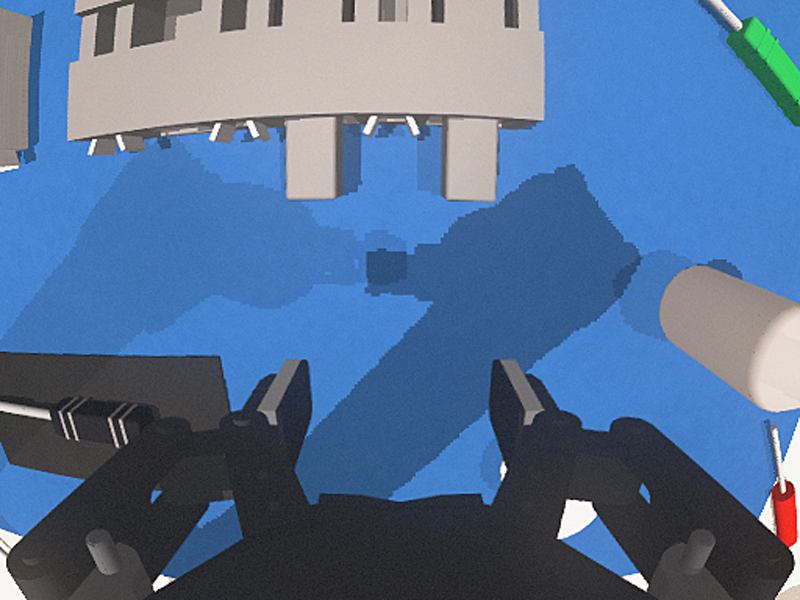

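The wrist view shows the rod back on its mat at lower left. The pack2 grip end is at (312,199) and the pack1 grip end at (472,199).

```bash
python3 - <<'E'
from h import *
d=load('w4.png')
f=lambda u,v,z:onz(d,u/1.5625,v/1.5625,z,True).round(4)
print('p2',f(286,199,.041),f(337,199,.041)); print('p1',f(447,200,.041),f(497,200,.041))
print('face top?',f(70,140,.055),f(544,121,.055))
print('rod handle',f(57,416,.027),f(152,428,.027))
E
```

```text
p2 [ 0.592  -0.1687  0.041 ] [ 0.5911 -0.1948  0.041 ]
p1 [ 0.59   -0.2493  0.041 ] [ 0.5903 -0.2746  0.041 ]
face top? [ 0.6354 -0.0453  0.055 ] [ 0.63   -0.2943  0.055 ]
rod handle [0.4453 0.0356 0.027 ] [ 0.4452 -0.0554  0.027 ]
```

Call:
drive_tool(grip=[-0.4,-0.4,-0.4,-0.4,-0.4,-0.4,-0.4,-0.4], dp=[[0.03,0.02,0],[0.06,0.04,0],[0.073,0.043,0],[0.073,0.043,-0.03],[0.073,0.043,-0.06],[0.073,0.043,-0.09],[0.073,0.043,-0.11],[0.073,0.043,-0.11]], spin=[-1,-1,-1,-1,-1,-1,-1,-1])

```text
t: 15.25
ee_pos: [0.6078, -0.1791, 0.0348]
orientation: [[1.0, -0.018, -0.007], [-0.018, -1.0, 0.002], [-0.007, -0.002, -1.0]]
force: [-0.7, 0.4, -0.1]
gripper_width: 0.06
```

Call:
drive_tool(grip=[-0.4,0.3,1,1,1,1], dp=[[0.002,-0.002,-0.004],[0.002,-0.002,-0.005],[0.002,-0.002,-0.005],[0.002,-0.002,-0.005],[0.002,-0.002,-0.005],[0.002,-0.002,-0.005]], spin=[0,0,0,0,0,0])

```text
t: 15.85
ee_pos: [0.6135, -0.1832, 0.0348]
orientation: [[1.0, -0.019, 0.002], [-0.019, -1.0, -0.0], [0.002, 0.0, -1.0]]
force: [-1.2, 0.6, 5.4]
gripper_width: 0.0249
```

Call:
drive_tool(grip=[1,1,1,1,1], dp=[[-0.01,0,0],[-0.02,0.0005,0],[-0.03,0.0005,0],[-0.04,0.001,0],[-0.04,0.001,0]], spin=[0,0,0,0,0])

```text
t: 16.35
ee_pos: [0.5715, -0.1821, 0.0342]
orientation: [[1.0, -0.021, 0.001], [-0.021, -1.0, 0.001], [0.001, -0.001, -1.0]]
force: [0.5, 1.1, 8.8]
gripper_width: 0.0248
```

Call:
drive_tool(grip=[1,1,1,1,1,1,1,1,1], dp=[[-0.015,0,0.001],[-0.03,0.0005,0.001],[-0.045,0.001,0.001],[-0.06,0.001,0.001],[-0.067,0.001,0.001],[-0.067,0.001,0.02],[-0.067,0.001,0.05],[-0.067,0.001,0.07],[-0.067,0.001,0.07]], spin=[0,0,0,0,0,0,0,0,0])

```text
t: 17.25
ee_pos: [0.505, -0.1811, 0.1041]
orientation: [[1.0, -0.019, 0.001], [-0.019, -1.0, 0.0], [0.001, -0.0, -1.0]]
force: [0.2, -0.5, -2.7]
gripper_width: 0.0252
```

```bash
python3 - <<'E'
from h import *
o=ctrl.get_obs();print(o['ee_pos'],o['force'],o['wrist_torque'],o['gripper_width'])
d=cap('side','s2.png');e=cap('wrist','w5.png')
a=cv2.resize(d['color'][100:280,210:370,::-1],(400,450),interpolation=cv2.INTER_CUBIC);b=cv2.resize(e['color'][:,100:412,::-1],(400,450))
cv2.imwrite('pics/m5.png',np.hstack([a,b]))
E
```

```text
[ 0.50503492 -0.18111011  0.10413816] [ 0.19552581 -0.50485385 -2.67469494] [-0.01768373  0.16174866  0.00707811] 0.025170387773577458
```

View pics/m5.png

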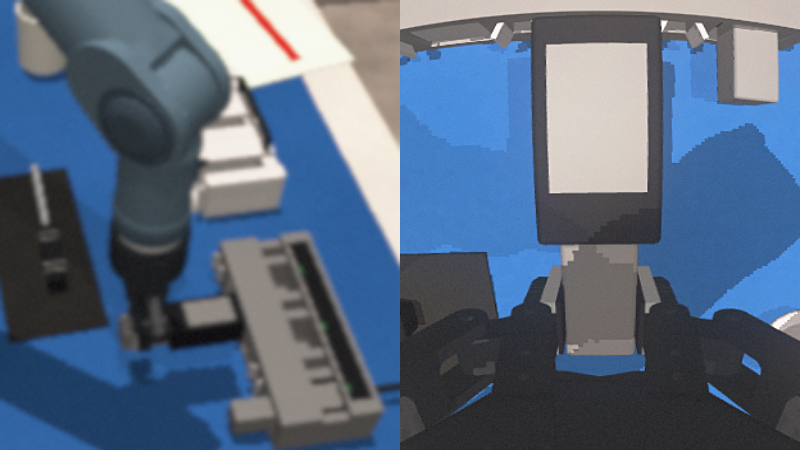

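The pack is held level and straight, with the block at (595,130) in the wrist view. Its weight reads about 2.7 N. Now I'll carry it to the carrier.

Call:
drive_tool(grip=[1,1,1,1,1,1,1,1,1,1,1,1], dp=[[0,0.01,0.03],[0,0.05,0.04],[0,0.09,0.04],[0,0.13,0.04],[0,0.17,0.04],[0,0.21,0.04],[0,0.25,0.04],[0,0.29,0.04],[0,0.33,0.04],[0,0.37,0.04],[0,0.4,0.04],[0,0.416,0.04]], spin=[0,0,0,0,0,0,0,0,0,0,0,0])

```text
t: 18.55
ee_pos: [0.503, 0.2389, 0.1407]
orientation: [[1.0, -0.014, -0.005], [-0.014, -1.0, -0.001], [-0.005, 0.001, -1.0]]
force: [0.7, 0.7, -3.9]
gripper_width: 0.025
```

Call:
drive_tool(grip=[1,1], dp=[[0,0,0],[0,0,0]], spin=[0,0])

```text
t: 18.75
ee_pos: [0.5049, 0.2328, 0.1423]
orientation: [[1.0, -0.021, -0.002], [-0.021, -1.0, -0.003], [-0.002, 0.003, -1.0]]
force: [-0.1, -0.1, -2.9]
gripper_width: 0.0252
```

```bash
python3 - <<'E'
from h import *
o=ctrl.get_obs();print(o['ee_pos'],o['force'],o['gripper_width'],o['orientation'].round(3).tolist())
d=cap('wrist','w6.png')
cv2.imwrite('pics/w6b.png',cv2.resize(d['color'][:,:,::-1],(800,600),interpolation=cv2.INTER_CUBIC))
E
```

```text
[0.50491146 0.23280626 0.14231131] [-0.14963941 -0.08026371 -2.86502753] 0.025241627022770715 [[1.0, -0.021, -0.002], [-0.021, -1.0, -0.003], [-0.002, 0.003, -1.0]]
```

View pics/w6b.png

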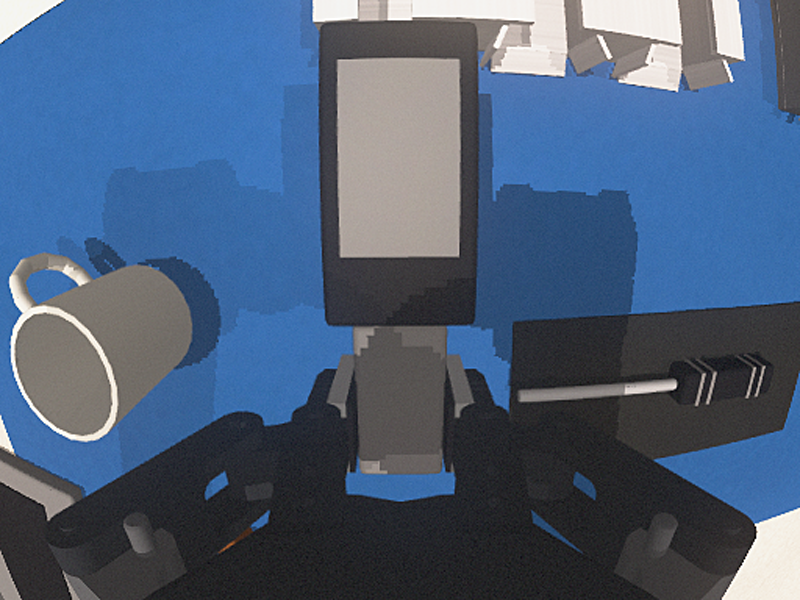

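```bash
python3 - <<'E'
from h import *
d=load('w6.png')
f=lambda u,v,z:onz(d,u/1.5625,v/1.5625,z,True).round(4)
for n,a,b in (('near',(326,325),(476,325)),('far',(320,24),(478,24))):
    for z in (.146,.152,.158,.164): 
        A,B=f(*a,z),f(*b,z); print(n,z,((A+B)/2).round(4),'w',np.linalg.norm(A-B).round(4))
print('grip end',f(360,472,.157),f(443,473,.157))
print('ramps',f(493,70,.004),f(563,77,.004),f(612,80,.004),f(678,91,.004))
print('roof L',f(313,22,.06),'roof right front',f(746,57,.06),f(716,58,.06))
# top-view carrier edges
t=load('top0.png');h=cv2.cvtColor(t['color'],cv2.COLOR_RGB2HSV)
for r in (130,136,142,146,148,150): print(r,h[r,183:250,1].tolist(), )
E
```

```text
near 0.146 [0.5316 0.2325 0.146 ] w 0.0414
near 0.152 [0.5336 0.2325 0.152 ] w 0.0392
near 0.158 [0.5356 0.2325 0.158 ] w 0.0372
near 0.164 [0.5377 0.2325 0.164 ] w 0.0352
far 0.146 [0.6131 0.2312 0.146 ] w 0.0409
far 0.152 [0.6111 0.2314 0.152 ] w 0.0389
far 0.158 [0.609  0.2314 0.158 ] w 0.0369
far 0.164 [0.6071 0.2314 0.164 ] w 0.0348
grip end [0.4905 0.2453 0.157 ] [0.4895 0.2213 0.157 ]
ramps [0.6317 0.1776 0.004 ] [0.6303 0.1356 0.004 ] [0.6318 0.1035 0.004 ] [0.6312 0.0546 0.004 ]
roof L [0.6439 0.2687 0.06  ] roof right front [0.6465 0.0425 0.06  ] [0.6412 0.0655 0.06  ]
130 [197, 196, 194, 86, 9, 8, 6, 5, 8, 18, 20, 20, 17, 17, 16, 8, 6, 7, 7, 11, 9, 7, 5, 6, 6, 6, 6, 5, 8, 8, 18, 20, 17, 18, 19, 12, 6, 6, 7, 8, 12, 8, 8, 7, 6, 6, 6, 6, 6, 6, 12, 17, 19, 20, 18, 18, 15, 8, 9, 7, 7, 2, 197, 197, 199, 196, 196]
136 [197, 198, 176, 76, 8, 8, 6, 6, 6, 16, 15, 20, 18, 17, 17, 6, 6, 6, 7, 8, 8, 7, 6, 6, 5, 6, 6, 5, 7, 6, 18, 17, 17, 18, 16, 12, 7, 6, 7, 8, 11, 6, 7, 6, 6, 6, 6, 6, 3, 8, 10, 15, 15, 16, 18, 18, 13, 8, 8, 5, 7, 2, 198, 197, 200, 196, 198]
142 [196, 198, 150, 49, 7, 
[... 376 characters left out ...]
4, 10, 16, 13, 16, 12, 5, 8, 19, 16, 16, 14, 14, 15, 13, 16, 18, 18, 19, 18, 11, 11, 10, 193, 197, 199, 195, 197]
148 [200, 199, 199, 193, 144, 12, 12, 114, 9, 21, 21, 21, 20, 21, 22, 21, 21, 19, 14, 36, 101, 194, 197, 198, 169, 12, 9, 103, 9, 19, 21, 21, 20, 21, 21, 21, 20, 18, 15, 109, 112, 197, 200, 197, 171, 89, 6, 56, 9, 17, 18, 21, 21, 19, 19, 18, 19, 18, 15, 84, 7, 185, 200, 199, 200, 196, 196]
150 [197, 202, 199, 198, 196, 200, 197, 187, 108, 51, 21, 21, 21, 21, 21, 19, 21, 21, 32, 139, 171, 198, 197, 197, 195, 190, 171, 180, 68, 19, 21, 21, 19, 21, 21, 21, 14, 8, 6, 140, 170, 195, 197, 197, 194, 191, 169, 149, 31, 8, 9, 9, 8, 9, 9, 9, 9, 8, 9, 137, 170, 169, 198, 197, 198, 200, 200]
```

```bash
python3 - <<'E'
from h import *
t=load('top0.png')
for r in (130,136,142): print(r,[onz(t,u,r,.06).round(4)[:2].tolist() for u in (194.5,215.3,235.8)], 'L',onz(t,186.2,r,.06)[1].round(4),'R z0',onz(t,244.6,r,0.)[1].round(4))
h=cv2.cvtColor(t['color'],cv2.COLOR_RGB2HSV)
v=t['color'][:,:,2].astype(int)
for c in (188,202,206,222,226,230,242): print(c,v[112:124,c].tolist(),v[140:152,c].tolist())
print('dock front'); 
for c in (270,285,295,330): print(c,v[114:124,c].tolist(),v[144:154,c].tolist())
E
```

```text
130 [[0.7014, 0.2359], [0.7023, 0.1551], [0.7032, 0.0755]] L 0.2681 R z0 0.0433
136 [[0.6777, 0.2352], [0.6786, 0.1546], [0.6795, 0.0751]] L 0.2674 R z0 0.0429
142 [[0.6541, 0.2346], [0.655, 0.1541], [0.6559, 0.0747]] L 0.2668 R z0 0.0425
188 [137, 137, 137, 137, 138, 141, 170, 215, 212, 213, 212, 211] [213, 214, 214, 208, 179, 173, 162, 103, 85, 114, 148, 148]
202 [138, 138, 138, 139, 139, 135, 101, 29, 36, 78, 149, 212] [210, 210, 211, 205, 164, 90, 137, 136, 129, 136, 152, 144]
206 [140, 137, 138, 138, 138, 138, 125, 29, 38, 80, 152, 215] [217, 216, 216, 209, 167, 73, 76, 86, 120, 98, 144, 144]
222 [137, 136, 135, 137, 140, 139, 127, 27, 33, 69, 150, 212] [212, 212, 212, 212, 197, 110, 141, 141, 103, 137, 148, 141]
226 [135, 134, 136, 137, 139, 139, 125, 31, 32, 60, 135, 213] [218, 217, 217, 217, 200, 78, 77, 88, 119, 99, 146, 143]
230 [135, 137, 136, 136, 137, 137, 128, 51, 28, 27, 110, 214] [214, 214, 213, 213, 197, 81, 85, 87, 96, 91, 106, 143]
242 [137, 137, 140, 138, 140, 140, 153, 199, 213, 213, 211, 213] [218, 218, 217, 217, 205, 144, 160, 113, 106, 132, 141, 145]
dock front
270 [134, 136, 137, 135, 134, 132, 118, 112, 110, 110] [115, 115, 116, 107, 52, 61, 60, 96, 108, 142]
285 [133, 134, 133, 135, 135, 133, 127, 104, 47, 31] [116, 116, 116, 110, 76, 57, 73, 124, 130, 145]
295 [134, 135, 136, 137, 135, 135, 131, 105, 59, 30] [115, 115, 115, 115, 105, 57, 102, 110, 85, 128]
330 [137, 137, 138, 138, 137, 137, 135, 132, 117, 111] [114, 113, 113, 114, 114, 104, 52, 89, 140, 140]
```

Call:
drive_tool(grip=[1,1,1,1,1,1], dp=[[0,0.003,-0.03],[0,0.003,-0.06],[0,0.003,-0.09],[0,0.003,-0.102],[0,0.003,-0.102],[0,0.003,-0.102]], spin=[1,1,1,1,1,1])

```text
t: 19.4
ee_pos: [0.5067, 0.2371, 0.0423]
orientation: [[1.0, -0.004, 0.002], [-0.004, -1.0, 0.0], [0.002, -0.0, -1.0]]
force: [0.6, 0.3, -3.1]
gripper_width: 0.025
```

Call:
drive_tool(grip=[1,1,1,1,1,1], dp=[[0.01,-0.001,-0.002],[0.025,-0.001,-0.002],[0.04,-0.001,-0.002],[0.05,-0.001,-0.002],[0.06,-0.001,-0.002],[0.06,-0.001,-0.002]], spin=[0,0,0,0,0,0])

```text
t: 20.0
ee_pos: [0.5679, 0.2371, 0.0402]
orientation: [[1.0, -0.002, 0.003], [-0.002, -1.0, 0.0], [0.003, -0.0, -1.0]]
force: [0.2, 0.3, -3.2]
gripper_width: 0.0251
```

Entering with no contact force. Continuing.

Call:
drive_tool(grip=[1,1,1,1,1], dp=[[0.012,0,0],[0.024,0,0],[0.034,0,0],[0.042,0,0],[0.042,0,0]], spin=[0,0,0,0,0])

```text
t: 20.5
ee_pos: [0.6093, 0.2368, 0.0396]
orientation: [[1.0, -0.002, 0.002], [-0.002, -1.0, -0.0], [0.002, 0.0, -1.0]]
force: [-1.0, 0.1, -3.3]
gripper_width: 0.0249
```

Call:
drive_tool(grip=[1,1,1,1], dp=[[0.004,0,-0.002],[0.008,0,-0.003],[0.012,0,-0.003],[0.012,0,-0.003]], spin=[0,0,0,0])

```text
t: 20.9
ee_pos: [0.6202, 0.2372, 0.0364]
orientation: [[1.0, -0.002, 0.001], [-0.002, -1.0, -0.0], [0.001, 0.0, -1.0]]
force: [1.1, -0.0, -3.3]
gripper_width: 0.0249
```

Call:
drive_tool(grip=[1,1,1,1], dp=[[0.002,0,-0.001],[0.005,0,-0.001],[0.007,0,-0.001],[0.007,0,-0.001]], spin=[0,0,0,0])

```text
t: 21.3
ee_pos: [0.6207, 0.2374, 0.0349]
orientation: [[1.0, -0.0, -0.015], [-0.0, -1.0, 0.001], [-0.015, -0.001, -1.0]]
force: [-14.5, -0.8, 9.2]
gripper_width: 0.025
```

Call:
drive_tool(grip=[1,0.3,-0.3,-0.4,-0.4,-0.4,-0.4,-0.4,-0.4,-0.4], dp=[[-0.005,0,0],[-0.006,0,0],[-0.006,0,0],[-0.006,0,0],[-0.01,0,0.0],[-0.015,0,0.03],[-0.03,0,0.06],[-0.06,0,0.09],[-0.09,0,0.11],[-0.09,0,0.11]], spin=[0,0,0,0,0,0,0,0,0,0])

```text
t: 22.3
ee_pos: [0.535, 0.2385, 0.1474]
orientation: [[1.0, -0.001, 0.0], [-0.001, -1.0, 0.004], [0.0, -0.004, -1.0]]
force: [-0.3, 0.9, 0.2]
gripper_width: 0.0595
```

```bash
python3 - <<'E'
from h import *
o=ctrl.get_obs();print(o['ee_pos'],o['force'],o['gripper_width'],o['orientation'].round(3).tolist())
d=cap('wrist','w7.png')
cv2.imwrite('pics/w7b.png',cv2.resize(d['color'][:,:,::-1],(800,600),interpolation=cv2.INTER_CUBIC))
E
```

```text
[0.53498138 0.23849008 0.14742067] [-0.25932712  0.88304936  0.22559395] 0.059488061872244265 [[1.0, -0.001, 0.0], [-0.001, -1.0, 0.004], [0.0, -0.004, -1.0]]
```

View pics/w7b.png

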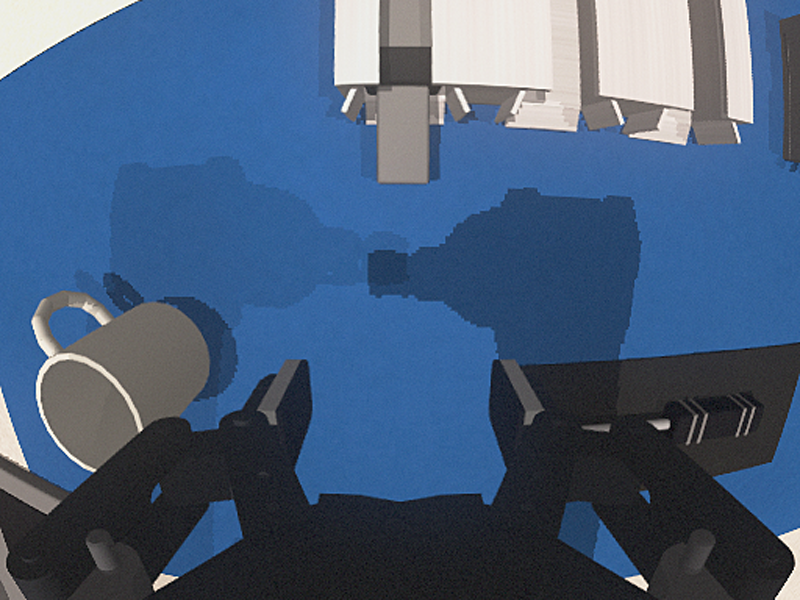

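Pack2 is in sleeve 3, straight and centred, with only its grip out (end at (404,183)). The mug is untouched and the rod is on the mat.

```bash
python3 - <<'E'
from h import *
d=load('w7.png')
f=lambda u,v,z:onz(d,u/1.5625,v/1.5625,z,True).round(4)
print('grip end',f(378,182,.041),f(428,183,.041),'z44',f(404,183,.044))
print('roof front corners',f(335,86,.06),f(692,109,.06),'roof edge',f(500,88,.06))
print('ramps',f(505,122,.004),f(577,131,.004),f(625,132,.004),f(687,145,.004))
print('slits at roof front',f(381,47,.06),f(431,47,.06))
E
```

```text
grip end [0.598  0.2501 0.041 ] [0.5975 0.2255 0.041 ] z44 [0.5975 0.2373 0.044 ]
roof front corners [0.6432 0.2684 0.06  ] [0.6447 0.0893 0.06  ] roof edge [0.6429 0.1938 0.06  ]
ramps [0.6334 0.179  0.004 ] [0.6313 0.1344 0.004 ] [0.6339 0.1017 0.004 ] [0.6311 0.0538 0.004 ]
slits at roof front [0.6613 0.2477 0.06  ] [0.6613 0.2252 0.06  ]
```

Home: the grip end is 46 mm in front of the mouth and the sideways error is about 1 mm. Now pack1.

Call:
drive_tool(grip=[-0.4,-0.4,-0.4,-0.4,-0.4,-0.4,-0.4,-0.4,-0.4,-0.4,-0.4,-0.4], dp=[[0,-0.045,0],[0,-0.09,0],[0,-0.135,0],[0,-0.18,0],[0,-0.225,0],[0,-0.27,0],[0,-0.315,0],[0,-0.36,0],[0,-0.405,0],[0.02,-0.45,0],[0.05,-0.49,0],[0.072,-0.5,0]], spin=[-1.2,-1.2,-1.2,-1.2,-1.2,-1.2,-1.2,-1.2,-1.2,-1.2,-1.2,-1.2])

```text
t: 23.55
ee_pos: [0.6081, -0.2713, 0.1454]
orientation: [[1.0, -0.032, 0.001], [-0.032, -0.999, -0.006], [0.001, 0.006, -1.0]]
force: [-0.5, 0.7, -0.0]
gripper_width: 0.0599
```

Call:
drive_tool(grip=[-0.4,-0.4,-0.4,-0.4], dp=[[0,0,0],[0,0,-0.04],[0,0,-0.08],[0,0,-0.08]], spin=[0,0,0,0])

```text
t: 23.95
ee_pos: [0.6039, -0.259, 0.0582]
orientation: [[1.0, -0.022, -0.012], [-0.022, -1.0, 0.006], [-0.012, -0.006, -1.0]]
force: [-0.6, 0.9, -0.3]
gripper_width: 0.0596
```

Call:
drive_tool(grip=[-0.4,-0.4,-0.4], dp=[[0.002,-0.001,-0.015],[0.004,-0.001,-0.028],[0.004,-0.001,-0.028]], spin=[0,0,0])

```text
t: 24.25
ee_pos: [0.6117, -0.2636, 0.0362]
orientation: [[1.0, -0.023, -0.002], [-0.023, -1.0, 0.0], [-0.002, -0.0, -1.0]]
force: [-2.3, 0.1, -1.5]
gripper_width: 0.0599
```

Call:
drive_tool(grip=[-0.4,0.3,1,1,1,1], dp=[[0,0.001,-0.004],[0,0.001,-0.004],[0,0.001,-0.004],[0,0.001,-0.004],[0,0.001,-0.004],[0,0.001,-0.004]], spin=[0,0,0,0,0,0])

```text
t: 24.85
ee_pos: [0.6145, -0.2628, 0.0344]
orientation: [[1.0, -0.022, 0.004], [-0.022, -1.0, -0.001], [0.004, 0.001, -1.0]]
force: [0.6, 1.1, 3.2]
gripper_width: 0.0249
```

Call:
drive_tool(grip=[1,1,1,1,1], dp=[[-0.01,0,0.001],[-0.02,0.0005,0.001],[-0.03,0.0005,0.001],[-0.04,0.001,0.001],[-0.04,0.001,0.001]], spin=[0,0,0,0,0])

```text
t: 25.35
ee_pos: [0.5696, -0.2622, 0.0344]
orientation: [[1.0, -0.025, -0.003], [-0.025, -1.0, 0.001], [-0.003, -0.001, -1.0]]
force: [-3.7, 0.5, 4.6]
gripper_width: 0.0248
```

Call:
drive_tool(grip=[1,1,1,1,1,1,1,1,1], dp=[[-0.015,0,0],[-0.03,0.0005,0],[-0.045,0.001,0],[-0.06,0.0015,0],[-0.067,0.0015,0],[-0.067,0.0015,0.02],[-0.067,0.0015,0.05],[-0.067,0.0015,0.08],[-0.067,0.0015,0.1]], spin=[0,0,0,0,0,0,0,0,0])

```text
t: 26.25
ee_pos: [0.5054, -0.2606, 0.1355]
orientation: [[1.0, -0.023, -0.0], [-0.023, -1.0, -0.0], [-0.0, 0.0, -1.0]]
force: [0.6, -0.4, -2.3]
gripper_width: 0.0249
```

Call:
drive_tool(grip=[1,1,1,1,1,1,1,1,1,1,1,1], dp=[[0,0.03,0],[0,0.07,0],[0,0.11,0],[0,0.15,0],[0,0.19,0],[0,0.23,0],[0,0.27,0],[0,0.31,0],[0,0.33,0],[0,0.338,0],[0,0.338,0],[0,0.338,0]], spin=[0.5,1,1.3,1.3,1.3,1.3,1.3,1.3,1.3,1.3,1.3,1.3])

```text
t: 27.45
ee_pos: [0.5052, 0.0757, 0.1342]
orientation: [[1.0, -0.002, -0.0], [-0.002, -1.0, -0.001], [-0.0, 0.001, -1.0]]
force: [-0.3, -0.8, -1.9]
gripper_width: 0.0248
```

```bash
python3 - <<'E'
from h import *
o=ctrl.get_obs();print(o['ee_pos'],o['force'],o['gripper_width'],o['orientation'].round(3).tolist())
d=cap('wrist','w8.png')
cv2.imwrite('pics/w8b.png',cv2.resize(d['color'][:,:,::-1],(800,600),interpolation=cv2.INTER_CUBIC))
E
```

```text
[0.50518419 0.07571095 0.13417282] [-0.28941575 -0.79980305 -1.86369884] 0.024783845294599163 [[1.0, -0.002, -0.0], [-0.002, -1.0, -0.001], [-0.0, 0.001, -1.0]]
```

View pics/w8b.png

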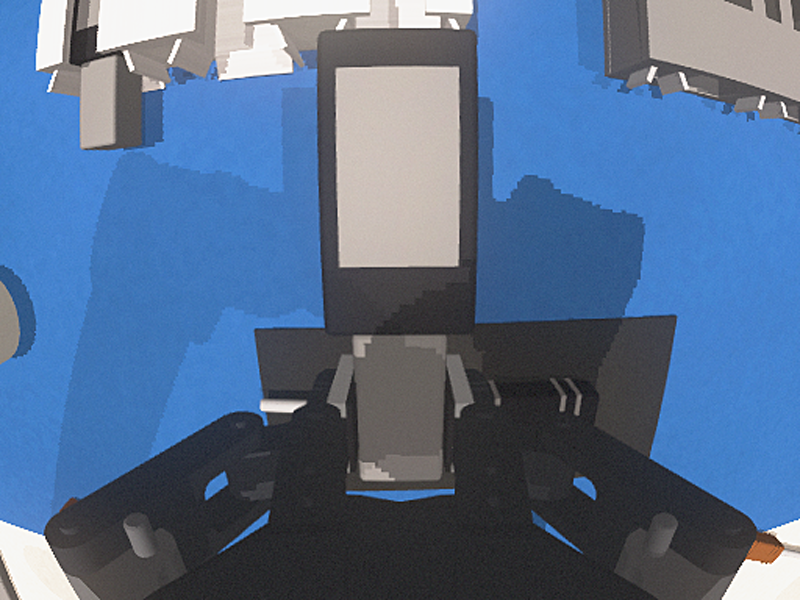

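Pack1 is held straight, with the block spanning (320–477, 30) to (325–476, 333). Sleeve 1 is directly ahead.

Call:
drive_tool(grip=[1,1,1,1,1,1], dp=[[0,0.001,-0.03],[0,0.001,-0.06],[0,0.001,-0.085],[0,0.001,-0.094],[0,0.001,-0.094],[0,0.001,-0.094]], spin=[0,0,0,0,0,0])

```text
t: 28.1
ee_pos: [0.5066, 0.0776, 0.0412]
orientation: [[1.0, -0.002, 0.002], [-0.002, -1.0, -0.0], [0.002, 0.0, -1.0]]
force: [-0.3, -0.3, -2.4]
gripper_width: 0.0249
```

Call:
drive_tool(grip=[1,1,1,1,1,1], dp=[[0.01,0,0],[0.025,0,0],[0.04,0,0],[0.05,0,0],[0.06,0,0],[0.06,0,0]], spin=[0,0,0,0,0,0])

```text
t: 28.7
ee_pos: [0.5684, 0.0784, 0.0413]
orientation: [[1.0, -0.0, 0.004], [-0.0, -1.0, -0.001], [0.004, 0.001, -1.0]]
force: [0.8, -1.5, -2.3]
gripper_width: 0.0251
```

Call:
drive_tool(grip=[1,1,1,1,1], dp=[[0.012,-0.001,-0.001],[0.024,-0.001,-0.001],[0.034,-0.001,-0.001],[0.042,-0.001,-0.001],[0.042,-0.001,-0.001]], spin=[0,0,0,0,0])

```text
t: 29.2
ee_pos: [0.6094, 0.078, 0.0396]
orientation: [[1.0, 0.001, 0.002], [0.001, -1.0, -0.0], [0.002, 0.0, -1.0]]
force: [0.3, 1.1, -3.3]
gripper_width: 0.025
```

Call:
drive_tool(grip=[1,1,1,1,1], dp=[[0.004,0,-0.002],[0.008,0,-0.004],[0.013,0,-0.004],[0.018,0,-0.004],[0.018,0,-0.004]], spin=[0,0,0,0,0])

```text
t: 29.7
ee_pos: [0.6232, 0.0777, 0.0347]
orientation: [[1.0, -0.0, -0.006], [-0.0, -1.0, 0.001], [-0.006, -0.001, -1.0]]
force: [-6.9, 1.5, 3.3]
gripper_width: 0.0251
```

Call:
drive_tool(grip=[1,1,1], dp=[[0.002,0,0],[0.005,0,0],[0.005,0,0]], spin=[0,0,0])

```text
t: 30.0
ee_pos: [0.6234, 0.0781, 0.0344]
orientation: [[1.0, 0.001, -0.017], [0.001, -1.0, 0.003], [-0.017, -0.003, -1.0]]
force: [-15.9, 1.9, 12.1]
gripper_width: 0.0247
```

Call:
drive_tool(grip=[1,0.3,-0.3,-0.4,-0.4,-0.4,-0.4,-0.4,-0.4,-0.4], dp=[[-0.007,0,0],[-0.009,0,0],[-0.009,0,0],[-0.009,0,0],[-0.013,0,0.0],[-0.018,0,0.03],[-0.033,0,0.06],[-0.063,0,0.09],[-0.093,0,0.12],[-0.093,0,0.12]], spin=[0,0,0,0,0,0,0,0,0,0])

```text
t: 31.0
ee_pos: [0.537, 0.0786, 0.1582]
orientation: [[1.0, 0.0, 0.003], [0.0, -1.0, 0.005], [0.003, -0.005, -1.0]]
force: [1.0, 0.1, -1.0]
gripper_width: 0.0598
```

```bash
python3 - <<'E'
from h import *
o=ctrl.get_obs();print(o['ee_pos'],o['force'],o['gripper_width'],o['orientation'].round(3).tolist())
d=cap('wrist','w9.png')
cv2.imwrite('pics/w9b.png',cv2.resize(d['color'][:,:,::-1],(800,600),interpolation=cv2.INTER_CUBIC))
E
```

```text
[0.53702249 0.07856507 0.15819881] [ 1.01049228  0.09930888 -1.0001841 ] 0.05982956049905198 [[1.0, 0.0, 0.003], [0.0, -1.0, 0.005], [0.003, -0.005, -1.0]]
```

View pics/w9b.png

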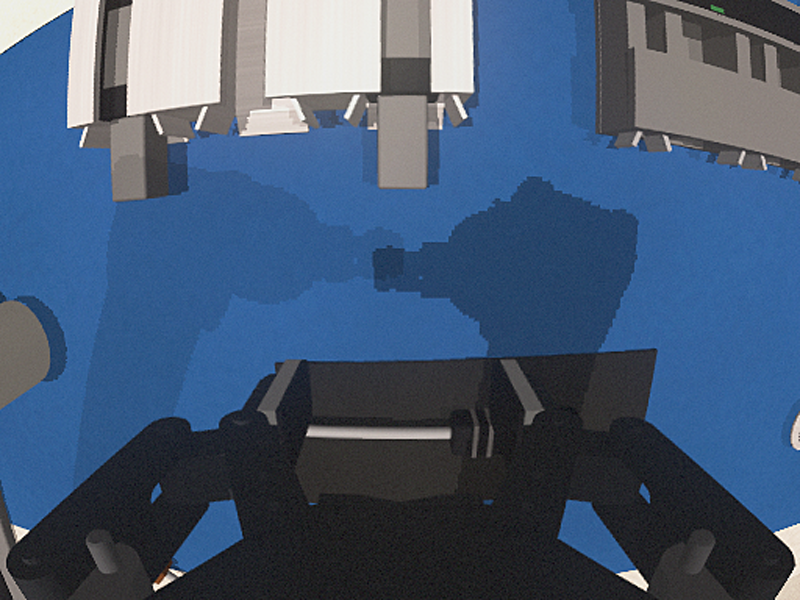

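```bash
python3 - <<'E'
from h import *
d=load('w9.png')
f=lambda u,v,z:onz(d,u/1.5625,v/1.5625,z,True).round(4)
print('p1 grip end',f(379,187,.041),f(427,187,.041),'p2',f(113,200,.041),f(161,196,.041))
print('roof front',f(447,95,.06),f(68,127,.06),f(473,95,.06))
print('slit s1 near block',f(382,58,.06),f(430,58,.06))
print('rod handle front',f(453,430,.02),'mat far edge',f(275,362,.003),f(657,349,.003))
E
```

```text
p1 grip end [0.5975 0.0903 0.041 ] [0.5975 0.0656 0.041 ] p2 [0.5984 0.2495 0.041 ] [0.5981 0.2147 0.041 ]
roof front [0.6427 0.0572 0.06  ] [0.6443 0.268  0.06  ] [0.6431 0.0448 0.06  ]
slit s1 near block [0.661  0.0879 0.06  ] [0.661  0.0652 0.06  ]
rod handle front [0.4424 0.0448 0.02  ] mat far edge [0.4833 0.1635 0.003 ] [ 0.4896 -0.1059  0.003 ]
```

Both packs measure as home (grip ends 45.5 mm in front of the mouth, 1–1.5 mm off the sleeve centres). The rod is on the mat and the gripper is clear.

Call:
drive_tool(grip=[-0.4,-0.4,-0.4,-0.4,-0.4], dp=[[0,0,0.03],[0,0,0.06],[0,0,0.06],[0,0,0.06],[0,0,0.06]], spin=[0,0,0,0,0])

```text
t: 31.55
ee_pos: [0.5373, 0.0779, 0.2141]
orientation: [[1.0, 0.0, -0.002], [0.0, -1.0, -0.001], [-0.002, 0.001, -1.0]]
force: [0.6, 0.4, -0.0]
gripper_width: 0.0601
```

```bash
python3 -c "
from h import *
print(ctrl.get_obs()['force'],ctrl.get_obs()['t']);print(ctrl.job_done())"
```

```text
[ 0.62895012  0.40695318 -0.01218598] 31.55
the job is handed in; nothing more can be done
None
```

I finished the job and handed it in at t = 31.6 s; the interface gives no verdict. Only pack1 and pack2 were in the dock; the bay at y = +60 was empty.

- **Release:** I pressed tabs 1 and 2 with the rod. Each gave about 5 N over its travel, then a firm stop at 10 to 12 N. I then laid the rod back on its mat.
- **Packs:** pack2 went into sleeve 3 and pack1 into sleeve 1, each pushed to the back stop with about 15 N.
- **Last checks:** the wrist camera shows both grip ends about 45.5 mm in front of the carrier mouth (46 mm is fully home). Both packs are straight and within about 1.5 mm of the sleeve middle.
- **Rod and bystanders:** the rod handle's middle is at about (0.44, 0.00), over the mat. I never touched the bottle, mug or spool, but I did not measure their final positions.
- **Disagreement:** the top and wrist cameras differed by about 2 mm sideways, which had no effect.

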